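Balance-load a swing-out centrifuge rotor

TASK

Load the centrifuge rotor that stands on the bench so that it is balanced: put the four slim centrifuge bottles with ribbed blue caps into its four buckets, one in each, upright and right down on the bucket floor, the two tall ones facing each other across the hub and the two short ones facing each other. Lower each bottle in rather than dropping it, let none fall over, and leave the wide media bottle where it stands.

Things in the scene. Friction and masses are not known exactly. Their poses are not given: they have to be found in the camera images.
- tall_1: screw-capped round centrifuge bottle of off-white plastic with a ribbed blue cap, body 42 mm in diameter, cap 40 mm in diameter and 24 mm high, 120 mm high in all, 0.15 kg; stands upright and loose on the worktop. Origin at the centre of its underside, z up along its axis. One of the two tall ones (a pair, equal in weight)
- tall_2: screw-capped round centrifuge bottle of off-white plastic with a ribbed blue cap, body 42 mm in diameter, cap 40 mm in diameter and 24 mm high, 120 mm high in all, 0.15 kg; stands upright and loose on the worktop. Origin at the centre of its underside, z up along its axis. One of the two tall ones (a pair, equal in weight)
- short_1: screw-capped round centrifuge bottle of off-white plastic with a ribbed blue cap, body 42 mm in diameter, cap 40 mm in diameter and 24 mm high, 85 mm high in all, 0.1 kg; stands upright and loose on the worktop. Origin at the centre of its underside, z up along its axis. One of the two short ones (a pair, equal in weight)
- short_2: screw-capped round centrifuge bottle of off-white plastic with a ribbed blue cap, body 42 mm in diameter, cap 40 mm in diameter and 24 mm high, 85 mm high in all, 0.1 kg; stands upright and loose on the worktop. Origin at the centre of its underside, z up along its axis. One of the two short ones (a pair, equal in weight)
- bucket_1: one of the rotor's four round aluminium buckets, numbered in turn round it (1 faces 3, 2 faces 4). Bore 48 mm, flaring to 56 mm in the top 8 mm; rim 43 mm above the inner floor. It rocks up to 3 degrees on its trunnions and springs back. 85 mm from the rotor axis. Origin on its axis at trunnion height: 32 mm above its inner floor, 56 mm above the worktop; z up, x outward
- bucket_2: one of the rotor's four round aluminium buckets, numbered in turn round it (1 faces 3, 2 faces 4). Bore 48 mm, flaring to 56 mm in the top 8 mm; rim 43 mm above the inner floor. It rocks up to 3 degrees on its trunnions and springs back. 85 mm from the rotor axis. Origin on its axis at trunnion height: 32 mm above its inner floor, 56 mm above the worktop; z up, x outward
- bucket_3: one of the rotor's four round aluminium buckets, numbered in turn round it (1 faces 3, 2 faces 4). Bore 48 mm, flaring to 56 mm in the top 8 mm; rim 43 mm above the inner floor. It rocks up to 3 degrees on its trunnions and springs back. 85 mm from the rotor axis. Origin on its axis at trunnion height: 32 mm above its inner floor, 56 mm above the worktop; z up, x outward
- bucket_4: one of the rotor's four round aluminium buckets, numbered in turn round it (1 faces 3, 2 faces 4). Bore 48 mm, flaring to 56 mm in the top 8 mm; rim 43 mm above the inner floor. It rocks up to 3 degrees on its trunnions and springs back. 85 mm from the rotor axis. Origin on its axis at trunnion height: 32 mm above its inner floor, 56 mm above the worktop; z up, x outward
- rotor: black anodised four-place swing-out rotor, 235 mm across, on a black stand fixed to the bench; pushed sideways with about 1.5 N at a bucket it turns on its upright spindle and stays where it is left. Its forked arms rise to 65 mm, the bucket rims to 67 mm and the hub nut to 89 mm above the worktop. Origin on the spindle axis at the worktop, z up, x towards bucket_1, y towards bucket_2
- media_bottle: a wide glass media bottle with a broad blue screw cap, 62 mm in diameter and 111 mm high, too wide for the buckets; not part of the load, to be left standing. Origin at the centre of its underside, z up

How it is judged:
By the outcome, as a careful person would: the job done as asked, in the order asked, and still so for the second after the job is handed in, with the robot touching nothing.
It also fails if it takes over 88 s, if anything falls off the work surface, if the arm or the gripper's body presses on something with over 40 N, if the wrist force passes 120 N, or if a joint passes its speed limit or range.

ROBOT

A 7-joint arm with a two-finger parallel gripper is mounted at the origin on a cart in front of the work surface, level with it; the furniture and walls round the work are solid. World frame = base frame: x ahead of the robot, y to its left, z up, the work surface at z = 0. Lengths are in m, angles in degrees, forces in N, time in s.
With the tool pointing down it reaches from about 0.425 to 0.875 m from the base axis. Payload 4.7 kg.
Tool frame: the origin (TCP) lies on the mounting face of the last link; the fingertips stand 182 mm ahead of it and the grasp point (between the pads) lies 164 mm ahead of it; z points along the fingers, y is the line along which they close (so a half turn about z gives the same grasp; the last joint's range is limited). The gripper opens to 87 mm and grips with 3 to 60 N. Pads are 19 mm wide; open, the fingers measure 117 mm over their backs; the gripper's body (75 mm by 190 mm) begins 51 mm behind the grasp point.
Start: joints at [-62.504, 18.392, -4.016, 83.108, 1.295, 78.541, -3.26], TCP at [0.292, 0.581, 0.405] pointing down, gripper open.
Joint ranges: [-163.93, 163.93], [-17.29, 119.83], [-79.2, 71.16], [3.27, 140.29], [-89.18, 269.18], [5.43, 117.66], [-154.24, 154.24]. Speed limits (degrees/s): [147.25, 147.25, 180, 180, 180, 180, 180].

INTERFACE

Orientations are given as [roll, pitch, yaw] about the fixed x, y, z axes, in that order (R = Rz(yaw) Ry(pitch) Rx(roll)).
In Python, from cell import env gives the robot as it stands.
- The arm moves only by the tool servo_tool, never from a script. Its argument "plan" is a list of rows, each an object with "xyz": the shift along the tool's x, y, z in cm, a list of three; "twist": the turn, a rotation vector about the tool's x, y, z in degrees, a list of three; "jaw": the closure, from 0 (fully open) to 1 (shut). In form: [{"xyz": [x, y, z], "twist": [wx, wy, wz], "jaw": jaw}, ...]. A call has 1 to 10 rows; each row is the pose to reach, as a shift and turn from the pose commanded when the call began, along the tool's axes at that moment; what a row does not reach only later rows make up. A row lasts 1/12 s, in which the tool goes at most 41.7 mm and 7.16 degrees, less where a joint would pass 70% of its speed; a pose out of reach is approached as far as the arm can. A call with a gripper value outside its range is refused whole. The fingers move at their own pace and stop on an object; "newtons" is the grip in N (left out, the last holds). Time passes only in rows, so rows that repeat a pose let the fingers close. It gives the time, the measured TCP pose, the force, the opening and the grip force at its end, in the units of the state.
- env.get_obs(): the state, without advancing time (a new reading comes with each control period).
- env.read_camera(name): name is "scene" or "top" or "wrist"; returns a dict with "img" (384x512x3 uint8, red, green, blue), "camera_matrix" (3x3 intrinsics, pixels), "R" (3x3) and "t" (3): a world point X has camera coordinates R X + t. Camera axes: x right, y down, z forward; pixel columns grow to the right and rows downward; lengths in m; the calibration is good to about 2 mm. A picture is of the moment at which its call begins. There is no depth.
- env.sign_off(): hands the job in; it is judged then, once.
The state is a dict: "time_s": time; "qpos": joint angles; "joint_velocities": joint speeds; "effort": joint torques, N m; "tool_pos": TCP position; "tool_rot": TCP orientation; "force": force on the tool from outside, world axes, zero at the start; "wrist_torque": the same for the moment, N m; "grip_width": finger opening in m; "grasp_force": force on a finger pad.
Only numpy, scipy, OpenCV 4.12 (cv2) and the standard library are available. Lean on these libraries where they do the work, as an engineer would, in place of code of your own. Each camera call takes 0.05 s, during which the arm holds its last target. There are 200 camera calls.

## Working session

There is one attempt and no reset: what is moved stays moved. The work goes in short steps, Python scripts to look and compute and a tool call to move; the robot and the scene stay as the last step left them, time stands still between calls to the robot, and variables do not carry over. Pictures are saved under pics/ and viewed, at most 14 in all, crops included, and the job is handed in when it is done.

Besides the shell and the picture viewer there is one more tool, called after "Request:" by a JSON object that holds its "method" and its "body", one argument or row to a line. servo_tool: Moves the arm, as the interface text tells. Its arguments: {"type":"object","properties":{"plan":{"type":"array","items":{"type":"object","properties":{"xyz":{"type":"array","items":{"type":"number"}},"twist":{"type":"array","items":{"type":"number"}},"jaw":{"type":"number"}}}},"newtons":{"type":"number"}},"required":["plan"]}

```bash
ls; mkdir -p pics
python3 - <<'E'
from cell import env
import cv2,numpy as np,pickle
o=env.get_obs();print({k:np.round(v,3) for k,v in o.items()})
d={}
for n in("scene","top"):
    c=env.read_camera(n);d[n]=c;cv2.imwrite(f"pics/{n}0.png",c["img"][:,:,::-1])
    R=np.array(c["R"]);print(n,-R.T@c["t"],R[2],c["camera_matrix"])
pickle.dump(d,open("d0.pkl","wb"))
E
```

```text
pics
{'time_s': np.float64(0.0), 'qpos': array([-62.505,  18.438,  -4.015,  83.174,   1.295,  78.54 ,  -3.258]), 'joint_velocities': array([-0.048, -0.03 ,  0.013,  0.066,  0.012, -0.013, -0.05 ]), 'effort': array([ 0.0000e+00, -4.9129e+01, -4.0400e-01, -3.1253e+01, -6.4000e-02,
        4.4000e-02,  0.0000e+00]), 'tool_pos': array([0.292, 0.581, 0.404]), 'tool_rot': array([-1.79893e+02,  6.00000e-03,  1.53315e+02]), 'force': array([-0.551, -0.274,  0.059]), 'wrist_torque': array([-0.027, -0.054, -0.051]), 'grasp_force': np.float64(0.0), 'grip_width': np.float64(0.087)}
scene [-0.02785102 -0.67533929  0.97946233] [ 0.42862214  0.57047327 -0.70060211] [[438.4528491    0.         249.76240938]
 [  0.         438.4528491  185.32526111]
 [  0.           0.           1.        ]]
top [0.28807146 0.04647729 1.41601843] [ 1.84676801e-01 -9.03068266e-04 -9.82798893e-01] [[436.77023501   0.         249.22843587]
 [  0.         436.77023501 196.56549387]
 [  0.           0.           1.        ]]
```

View pics/scene0.png

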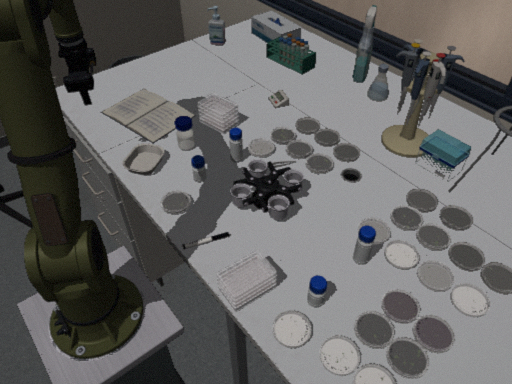

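View pics/top0.png

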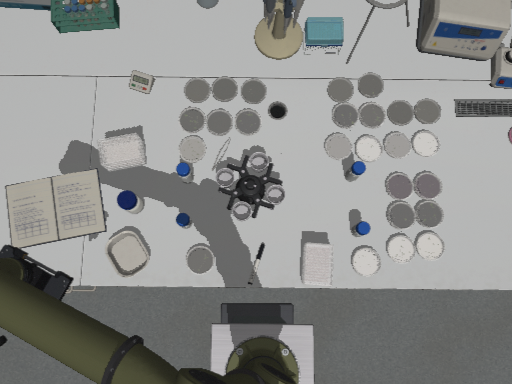

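Scene view: tall caps at (236,134) and (366,234), short at (198,161) and (318,285), media at (184,125), with the rotor near (268,187). Top view: caps at (183,169), (183,219), (358,168) and (362,228), bucket rims round the hub at (250,187).

```bash
cat > h.py <<'E'
import numpy as np,cv2
def ray(c,u,v):
    R=np.array(c["R"]);o=-R.T@np.array(c["t"])
    return o,R.T@np.linalg.solve(c["camera_matrix"],[u,v,1.])
def onz(c,u,v,z):
    o,d=ray(c,u,v);return o+d*(z-o[2])/d[2]
def tri(c1,p1,c2,p2):
    o1,d1=ray(c1,*p1);o2,d2=ray(c2,*p2)
    s=np.linalg.lstsq(np.c_[d1,-d2],o2-o1,rcond=None)[0]
    a,b=o1+s[0]*d1,o2+s[1]*d2
    return (a+b)/2,np.linalg.norm(a-b)
def proj(c,X):
    p=np.array(c["camera_matrix"])@(np.array(c["R"])@X+np.array(c["t"]));return p[:2]/p[2]
def blues(c,amin=40):
    hsv=cv2.cvtColor(c["img"],cv2.COLOR_RGB2HSV)
    m=cv2.inRange(hsv,(108,140,40),(128,255,255))
    n,l,s,ce=cv2.connectedComponentsWithStats(m)
    return [(ce[i],s[i]) for i in range(1,n) if s[i][4]>amin]
E
python3 - <<'E'
import pickle,numpy as np,cv2
from h import *
d=pickle.load(open("d0.pkl","rb"))
B={n:blues(d[n]) for n in d}
for n in d:
    for ce,s in B[n]: print(n,ce.round(1),s)
for ce,s in B["scene"]:
    for c2,s2 in B["top"]:
        X,e=tri(d["scene"],ce,d["top"],c2)
        if e<.012: print(ce.round(),c2.round(),X.round(4),round(e,4))
for n,b in(("top",(200,135,300,235)),("scene",(215,145,315,235))):
    im=d[n]["img"][b[1]:b[3],b[0]:b[2],::-1]
    cv2.imwrite(f"pics/rot_{n}.png",cv2.resize(im,None,fx=6,fy=6,interpolation=cv2.INTER_CUBIC))
E
```

```text
scene [182.5 121.8] [175 116  17  15 145]
scene [235.  133.3] [230 128  12  12 113]
scene [197.  160.2] [192 156  12  12  87]
scene [366.6 233.6] [359 226  16  17 212]
scene [317.9 284.4] [310 276  17  18 247]
top [462.6  31.7] [434  23  67  15 487]
top [504.1  81.2] [496  77  16  10  61]
top [182.6 169. ] [177 163  12  13 131]
top [358.  167.8] [352 162  13  13 136]
top [126.7 199.7] [118 191  19  19 272]
top [182.4 219.3] [176 213  13  13 126]
top [362.6 227.9] [356 222  14  13 134]
[183. 122.] [127. 200.] [0.5202 0.419  0.1049] 0.0012
[235. 133.] [183. 169.] [0.6168 0.252  0.1089] 0.0026
[197. 160.] [182. 219.] [0.4654 0.2511 0.0778] 0.0014
[367. 234.] [358. 168.] [ 0.6282 -0.2899  0.1069] 0.0002
[318. 284.] [363. 228.] [ 0.4457 -0.3061  0.0719] 0.0005
```

View pics/rot_top.png

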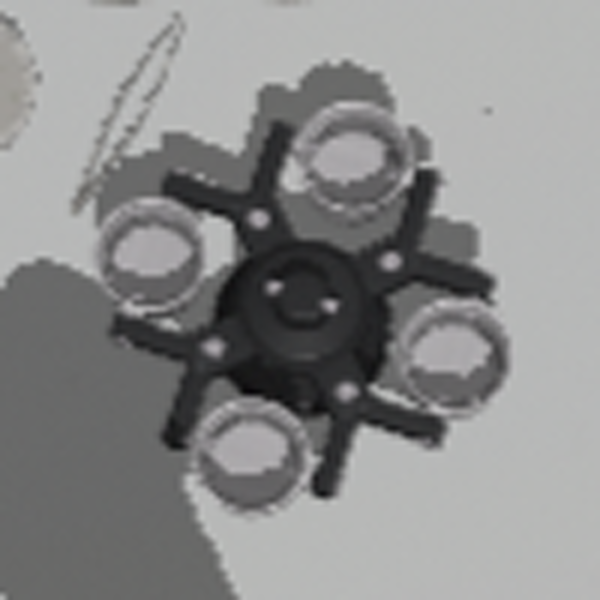

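Rotor crop: rim circles centred at about (355,157), (150,254), (455,356) and (250,455), with the hub at about (302,305). The scale is 6x from (200,135).

Run:
```python
import pickle,numpy as np
from h import *
d=pickle.load(open("d0.pkl","rb"));c=d["top"]
P=[onz(c,200+(x+.5)/6-.5,135+(y+.5)/6-.5,.066) for x,y in((355,157),(150,254),(250,455),(455,356))]
P=np.array(P)[:,:2];m=P.mean(0);print(P.round(4),m.round(4))
r=P-m;print(np.hypot(*r.T).round(4),np.degrees(np.arctan2(r[:,1],r[:,0])).round(1))
# single-view cap centres
for n in("scene","top"):
  for ce,s in blues(d[n]):
    print(n,ce.round(),onz(d[n],*ce,.108).round(4)[:2],onz(d[n],*ce,.073).round(4)[:2])
```

```text
[[ 0.6585  0.016 ]
 [ 0.6043  0.124 ]
 [ 0.4974  0.0697]
 [ 0.5511 -0.0371]] [0.5778 0.0432]
[0.0851 0.0851 0.0847 0.0846] [ -18.6   71.9  161.7 -108.4]
scene [183. 122.] [0.5177 0.4154] [0.5396 0.4592]
scene [235. 133.] [0.6162 0.2534] [0.642  0.2907]
scene [197. 160.] [0.4483 0.2203] [0.4674 0.2563]
scene [367. 234.] [ 0.6275 -0.2904] [ 0.6538 -0.2749]
scene [318. 284.] [ 0.4267 -0.3207] [ 0.4449 -0.3064]
top [463.  32.] [ 1.0925 -0.6499] [ 1.114  -0.6685]
top [504.  81.] [ 0.9196 -0.7694] [ 0.9365 -0.7912]
top [183. 169.] [0.6182 0.2515] [0.627 0.257]
top [358. 168.] [ 0.6278 -0.2895] [ 0.6369 -0.2985]
top [127. 200.] [0.5202 0.4179] [0.5264 0.4278]
top [182. 219.] [0.462  0.2462] [0.4667 0.2516]
top [363. 228.] [ 0.4417 -0.2968] [ 0.4458 -0.306 ]
```

Request:
{"method": "servo_tool", "body": {
  "plan": [
    {"xyz": [0,0,0],"twist": [0,0,-27]},
    {"xyz": [0,0,0],"twist": [0,0,-27]},
    {"xyz": [0,0,0],"twist": [0,0,-27]},
    {"xyz": [0,0,0],"twist": [0,0,-27]},
    {"xyz": [0,0,0],"twist": [0,0,-27]}
  ],
  "newtons": 25
}}

```text
validation failed for argument at $.pl...
```

Request:
{"method": "servo_tool", "body": {
  "plan": [
    {"xyz": [0,0,0],"twist": [0,0,-26.7],"jaw": 0},
    {"xyz": [0,0,0],"twist": [0,0,-26.7],"jaw": 0},
    {"xyz": [0,0,0],"twist": [0,0,-26.7],"jaw": 0},
    {"xyz": [0,0,0],"twist": [0,0,-26.7],"jaw": 0},
    {"xyz": [0,0,0],"twist": [0,0,-26.7],"jaw": 0}
  ],
  "newtons": 25
}}

```text
time_s: 0.52
tool_pos: [0.292, 0.5806, 0.4041]
tool_rot: [-179.9, -0.0, -179.9]
force: [0.0, 0.4, 0.1]
grip_width: 0.0871
grasp_force: 0.0
```

Request:
{"method": "servo_tool", "body": {
  "plan": [
    {"xyz": [-17.5,-32.7,2],"twist": [0,0,0],"jaw": 0},
    {"xyz": [-17.5,-32.7,2],"twist": [0,0,0],"jaw": 0},
    {"xyz": [-17.5,-32.7,2],"twist": [0,0,0],"jaw": 0},
    {"xyz": [-17.5,-32.7,2],"twist": [0,0,0],"jaw": 0},
    {"xyz": [-17.5,-32.7,2],"twist": [0,0,0],"jaw": 0},
    {"xyz": [-17.5,-32.7,2],"twist": [0,0,0],"jaw": 0},
    {"xyz": [-17.5,-32.7,2],"twist": [0,0,0],"jaw": 0},
    {"xyz": [-17.5,-32.7,2],"twist": [0,0,0],"jaw": 0},
    {"xyz": [-17.5,-32.7,2],"twist": [0,0,0],"jaw": 0},
    {"xyz": [-17.5,-32.7,2],"twist": [0,0,0],"jaw": 0}
  ]
}}

```text
time_s: 1.35
tool_pos: [0.4711, 0.2449, 0.3844]
tool_rot: [-179.7, 0.1, 179.1]
force: [1.0, -0.4, -0.1]
grip_width: 0.0872
grasp_force: 0.0
```

Run:
```python
from cell import env
import cv2,numpy as np
from h import *
c=env.read_camera("wrist");cv2.imwrite("pics/w1.png",c["img"][:,:,::-1])
o=env.get_obs();print(o["tool_pos"],o["tool_rot"],o["qpos"])
R=np.array(c["R"]);print(-R.T@c["t"],R[2],c["camera_matrix"][0])
for ce,s in blues(c): print(ce,s,onz(c,*ce,.073),onz(c,*ce,.108))
```

```text
[0.46925691 0.24882983 0.38455327] [-1.79909430e+02  2.36495969e-02  1.79323523e+02] [-36.65130243   4.53964935   6.14192659 101.88817317  -0.41220335
  73.62522553  58.91142193]
[0.38667052 0.24482039 0.36488293] [ 0.30803163 -0.00938061 -0.95132987] [267.94641132   0.         254.32579806]
[260.95652174 175.29951691] [ 244  157   35   37 1035] [0.46737487 0.24964717 0.073     ] [0.45769752 0.24906839 0.108     ]
[417.12616057 221.05789186] [ 387  201   63   36 1831] [0.52652823 0.43505497 0.073     ] [0.50975774 0.41224374 0.108     ]
[262.47258065 299.63387097] [246 288  34  22 620] [0.63818519 0.25025765 0.073     ] [0.6080258  0.24960566 0.108     ]
```

View pics/w1.png

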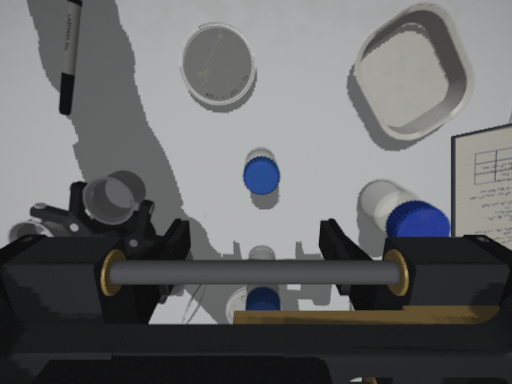

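Wrist view: the short_1 cap is at (261,175) between the open fingers' plane, with tall_1 at (262,300) and the media bottle at (417,221). Positions agree within 2–4 mm, so I'll descend and grip.

Request:
{"method": "servo_tool", "body": {
  "plan": [
    {"xyz": [0,-0.2,6],"twist": [0,0,0],"jaw": 0},
    {"xyz": [0,-0.2,9],"twist": [0,0,0],"jaw": 0},
    {"xyz": [0,-0.2,12],"twist": [0,0,0],"jaw": 0},
    {"xyz": [0,-0.2,14],"twist": [0,0,0],"jaw": 0},
    {"xyz": [0,-0.2,14],"twist": [0,0,0],"jaw": 0.3},
    {"xyz": [0,-0.2,14],"twist": [0,0,0],"jaw": 0.4},
    {"xyz": [0,-0.2,14],"twist": [0,0,0],"jaw": 0.7},
    {"xyz": [0,-0.2,14],"twist": [0,0,0],"jaw": 0.8},
    {"xyz": [0,-0.2,14],"twist": [0,0,0],"jaw": 0.8},
    {"xyz": [0,-0.2,14],"twist": [0,0,0],"jaw": 0.8}
  ],
  "newtons": 25
}}

```text
time_s: 2.23
tool_pos: [0.4676, 0.2522, 0.2463]
tool_rot: [179.9, 0.1, -180.0]
force: [0.3, 0.5, -0.0]
grip_width: 0.0548
grasp_force: 0.0
```

Request:
{"method": "servo_tool", "body": {
  "plan": [
    {"xyz": [0,0,0],"twist": [0,0,0],"jaw": 0.8},
    {"xyz": [0,0,0],"twist": [0,0,0],"jaw": 0.8},
    {"xyz": [0,0,0],"twist": [0,0,0],"jaw": 0.8},
    {"xyz": [0,0,0],"twist": [0,0,0],"jaw": 0.8},
    {"xyz": [0,0,0],"twist": [0,0,0],"jaw": 0.8},
    {"xyz": [0,0,0],"twist": [0,0,0],"jaw": 0.8}
  ]
}}

```text
time_s: 2.73
tool_pos: [0.4673, 0.2518, 0.2452]
tool_rot: [180.0, 0.0, -180.0]
force: [-0.0, -0.0, 3.9]
grip_width: 0.0397
grasp_force: 24.9
```

Request:
{"method": "servo_tool", "body": {
  "plan": [
    {"xyz": [0,0,-3],"twist": [0,0,0],"jaw": 0.8},
    {"xyz": [0,0,-7],"twist": [0,0,0],"jaw": 0.8},
    {"xyz": [0,0,-11],"twist": [0,0,0],"jaw": 0.8},
    {"xyz": [-3,-2.8,-13],"twist": [0,0,0],"jaw": 0.8},
    {"xyz": [-5,-4.6,-13],"twist": [0,0,0],"jaw": 0.8},
    {"xyz": [-7.5,-7,-13],"twist": [0,0,0],"jaw": 0.8},
    {"xyz": [-10,-9.3,-13],"twist": [0,0,0],"jaw": 0.8},
    {"xyz": [-12.5,-11.6,-13],"twist": [0,0,0],"jaw": 0.8},
    {"xyz": [-13.8,-12.8,-13],"twist": [0,0,0],"jaw": 0.8},
    {"xyz": [-13.8,-12.8,-13],"twist": [0,0,0],"jaw": 0.8}
  ]
}}

```text
time_s: 3.57
tool_pos: [0.6074, 0.1188, 0.3736]
tool_rot: [-179.8, 0.0, 179.6]
force: [-0.4, -0.4, -0.4]
grip_width: 0.0393
grasp_force: 24.9
```

Run:
```python
from cell import env
import cv2,numpy as np
from h import *
env.read_camera("top");env.read_camera("top")
c=env.read_camera("wrist");s=env.read_camera("scene")
o=env.get_obs();print(o["tool_pos"],o["tool_rot"],o["grip_width"],o["force"],o["qpos"])
for ce,st in blues(c): print(ce,st)
a=c["img"][150:350,150:400,::-1];b=s["img"][110:230,200:350,::-1]
cv2.imwrite("pics/p2.png",np.hstack([cv2.resize(a,(400,320)),cv2.resize(b,(400,320),interpolation=cv2.INTER_CUBIC)]))
```

```text
[0.6042922  0.12524144 0.37412569] [ 1.79954855e+02 -9.27429972e-02 -1.79883183e+02] 0.03941402976158105 [ 0.04659725  0.76094246 -1.11812765] [-25.33774207  15.33080452  13.46179914  91.01672639  -3.73436498
  74.16786218  78.80355048]
[384.2936459  204.75940777] [ 360  183   49   44 1621]
[254.27357238 235.24037185] [ 222  205   66   55 3012]
```

View pics/p2.png

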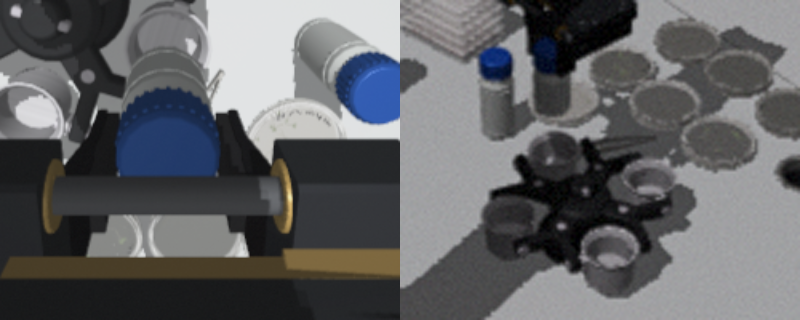

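The left half shows short_1 held upright above bucket_2's rim, with the rim centred behind it. The right half shows the bottle hanging over the far-left bucket. Lowering.

Request:
{"method": "servo_tool", "body": {
  "plan": [
    {"xyz": [0,0,2],"twist": [0,0,0],"jaw": 0.8},
    {"xyz": [0,0,4],"twist": [0,0,0],"jaw": 0.8},
    {"xyz": [0,0,5],"twist": [0,0,0],"jaw": 0.8},
    {"xyz": [0,0,5.7],"twist": [0,0,0],"jaw": 0.8},
    {"xyz": [0,0,6.2],"twist": [0,0,0],"jaw": 0.8},
    {"xyz": [0,0,6.6],"twist": [0,0,0],"jaw": 0.8},
    {"xyz": [0,0,7],"twist": [0,0,0],"jaw": 0.8},
    {"xyz": [0,0,7.3],"twist": [0,0,0],"jaw": 0.8},
    {"xyz": [0,0,7.6],"twist": [0,0,0],"jaw": 0.8},
    {"xyz": [0,0,7.8],"twist": [0,0,0],"jaw": 0.8}
  ]
}}

```text
time_s: 4.6
tool_pos: [0.6052, 0.1238, 0.2968]
tool_rot: [180.0, 0.0, -180.0]
force: [0.6, -0.0, -0.4]
grip_width: 0.0394
grasp_force: 24.9
```

Request:
{"method": "servo_tool", "body": {
  "plan": [
    {"xyz": [0,0,0.4],"twist": [0,0,0],"jaw": 0.8},
    {"xyz": [0,0,0.8],"twist": [0,0,0],"jaw": 0.8},
    {"xyz": [0,0,1.2],"twist": [0,0,0],"jaw": 0.8},
    {"xyz": [0,0,1.6],"twist": [0,0,0],"jaw": 0.8},
    {"xyz": [0,0,2.0],"twist": [0,0,0],"jaw": 0.8},
    {"xyz": [0,0,2.3],"twist": [0,0,0],"jaw": 0.8},
    {"xyz": [0,0,2.5],"twist": [0,0,0],"jaw": 0.8},
    {"xyz": [0,0,2.6],"twist": [0,0,0],"jaw": 0.8},
    {"xyz": [0,0,2.7],"twist": [0,0,0],"jaw": 0.8},
    {"xyz": [0,0,2.7],"twist": [0,0,0],"jaw": 0.8}
  ]
}}

```text
time_s: 5.43
tool_pos: [0.6068, 0.1227, 0.2747]
tool_rot: [180.0, 0.4, 179.9]
force: [-3.4, -3.0, 18.9]
grip_width: 0.0396
grasp_force: 25.0
```

Run:
```python
from cell import env
import cv2,numpy as np
o=env.get_obs();print(o["tool_pos"],o["tool_rot"],o["grip_width"],o["force"],o["wrist_torque"])
c=env.read_camera("wrist");s=env.read_camera("scene")
a=c["img"][130:330,130:380,::-1];b=s["img"][120:220,210:335,::-1]
cv2.imwrite("pics/p3.png",np.hstack([cv2.resize(a,(400,320)),cv2.resize(b,(400,320),interpolation=cv2.INTER_CUBIC)]))
```

```text
[0.60682478 0.12270557 0.27471077] [179.97569346   0.36449738 179.93020133] 0.03958801086409055 [-3.37701502 -3.013269   18.87330361] [-0.81379995  0.91989139 -0.14348589]
```

View pics/p3.png

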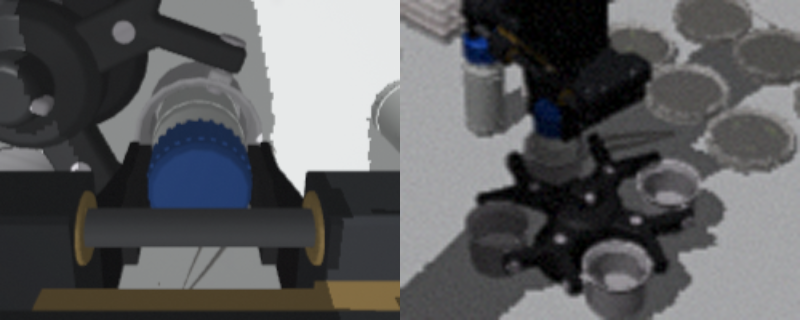

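Wrist view: short_1's cap, at about (200,165), stands inside the rim, which shows more space on the far and left sides. The bottle is in the bore but binding about 5 mm above the floor. I'll ease up, shift along the measured force, and lower again.

Request:
{"method": "servo_tool", "body": {
  "plan": [
    {"xyz": [0,0,-0.6],"twist": [0,0,0],"jaw": 0.8},
    {"xyz": [0,0,-1.0],"twist": [0,0,0],"jaw": 0.8},
    {"xyz": [0.2,-0.15,-1.0],"twist": [0,0,0],"jaw": 0.8},
    {"xyz": [0.2,-0.15,-1.0],"twist": [0,0,0],"jaw": 0.8},
    {"xyz": [0.2,-0.15,-1.0],"twist": [0,0,0],"jaw": 0.8}
  ]
}}

```text
time_s: 5.95
tool_pos: [0.6031, 0.1227, 0.2795]
tool_rot: [180.0, 0.0, -180.0]
force: [2.2, 1.7, -0.2]
grip_width: 0.039
grasp_force: 24.9
```

Request:
{"method": "servo_tool", "body": {
  "plan": [
    {"xyz": [0,0,0.2],"twist": [0,0,0],"jaw": 0.8},
    {"xyz": [0,0,0.4],"twist": [0,0,0],"jaw": 0.8},
    {"xyz": [0,0,0.5],"twist": [0,0,0],"jaw": 0.8},
    {"xyz": [0,0,0.6],"twist": [0,0,0],"jaw": 0.8},
    {"xyz": [0,0,0.6],"twist": [0,0,0],"jaw": 0.8}
  ]
}}

```text
time_s: 6.37
tool_pos: [0.6034, 0.1224, 0.2749]
tool_rot: [180.0, 0.1, -180.0]
force: [0.1, 0.2, 6.6]
grip_width: 0.0394
grasp_force: 24.9
```

Run:
```python
from cell import env
import numpy as np
from h import *
c=env.read_camera("wrist");o=env.get_obs();t=o["tool_pos"];print(t,o["force"])
for ce,st in blues(c): print(ce,st)
for off in(0,.005,.010):   # cap top above grasp point
    zt=t[2]-.164+off
    print(off,[proj(c,np.array([t[0]-.02*s,t[1],zt-h])).round(1) for s,h in((1,.024),(1,0),(-1,0))])
```

```text
[0.60343958 0.12243523 0.27489759] [0.23583459 1.45726485 6.94201951]
[254.2887931  235.27254642] [ 222  205   66   55 3016]
[441.05520362 244.960181  ] [ 416  228   54   32 1105]
[440.58208955 288.91044776] [431 285  18  12 134]
0 [array([256.2, 201.1]), array([256.5, 215.7]), array([256.3, 273.8])]
0.005 [array([256.2, 203.8]), array([256.5, 219.3]), array([256.3, 278.8])]
0.01 [array([256.3, 206.7]), array([256.6, 223.1]), array([256.4, 284.1])]
```

Run:
```python
from cell import env
import cv2,numpy as np
from h import *
c=env.read_camera("wrist");s=env.read_camera("scene")
t=env.get_obs()["tool_pos"]
B=np.array([.6046,.1239])
for n,k in(("wrist",c),("scene",s)):
  print(n,"rim nr/fr(-x,+x),l,r",[proj(k,np.array([B[0]+.03*a,B[1]+.03*b,.067])).round(1) for a,b in((-1,0),(1,0),(0,-1),(0,1))])
  for h in(0,.006):
    print(h,"cap low",[proj(k,np.array([t[0]+.02*a,t[1]+.02*b,.085+h])).round(1) for a,b in((-1,0),(0,-1),(0,1))],"captop",proj(k,np.array([t[0],t[1],.109+h])).round(1))
a=c["img"][160:240,205:305,::-1];b=s["img"][145:195,235:285,::-1]
b=np.clip(b.astype(float)*1.8,0,255).astype(np.uint8)
cv2.imwrite("pics/p4.png",np.hstack([cv2.resize(a,(400,320),interpolation=cv2.INTER_CUBIC),cv2.resize(b,(320,320),interpolation=cv2.INTER_CUBIC)]))
```

```text
wrist rim nr/fr(-x,+x),l,r [array([258. , 180.1]), array([257.7, 251.9]), array([218.7, 217.6]), array([296.9, 217.6])]
0 cap low [array([256.2, 200.1]), array([227.6, 226.8]), array([284.6, 226.8])] captop [256.4 244.2]
0.006 cap low [array([256.2, 203.3]), array([226.8, 230.7]), array([285.5, 230.7])] captop [256.4 249.4]
scene rim nr/fr(-x,+x),l,r [array([249.8, 169.1]), array([264.8, 160.9]), array([263.5, 170. ]), array([251.5, 160.1])]
0 cap low [array([252.3, 163.8]), array([261.5, 164.4]), array([253.3, 157.7])] captop [257.3 155.1]
0.006 cap low [array([252.2, 162.3]), array([261.5, 162.9]), array([253.3, 156.3])] captop [257.3 153.6]
```

View pics/p4.png

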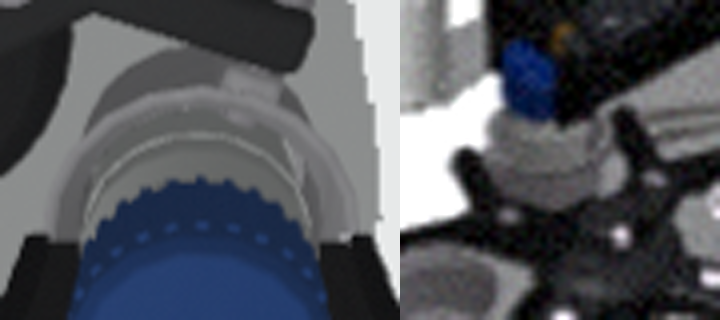

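The rim and cap rows suggest the bottle still sits a few mm high, inside the bore. I'll centre it between the two wall contacts and try once more.

Request:
{"method": "servo_tool", "body": {
  "plan": [
    {"xyz": [0,0,-1.2],"twist": [0,0,0],"jaw": 0.8},
    {"xyz": [-0.15,0.1,-1.2],"twist": [0,0,0],"jaw": 0.8},
    {"xyz": [-0.15,0.1,-1.2],"twist": [0,0,0],"jaw": 0.8},
    {"xyz": [-0.15,0.1,-1.2],"twist": [0,0,0],"jaw": 0.8}
  ]
}}

```text
time_s: 6.85
tool_pos: [0.6042, 0.123, 0.2852]
tool_rot: [-180.0, -0.1, -180.0]
force: [0.2, -0.9, -1.1]
grip_width: 0.0395
grasp_force: 24.9
```

Request:
{"method": "servo_tool", "body": {
  "plan": [
    {"xyz": [0,0,0.5],"twist": [0,0,0],"jaw": 0.8},
    {"xyz": [0,0,0.8],"twist": [0,0,0],"jaw": 0.8},
    {"xyz": [0,0,1.1],"twist": [0,0,0],"jaw": 0.8},
    {"xyz": [0,0,1.3],"twist": [0,0,0],"jaw": 0.8},
    {"xyz": [0,0,1.4],"twist": [0,0,0],"jaw": 0.8},
    {"xyz": [0,0,1.4],"twist": [0,0,0],"jaw": 0.8}
  ]
}}

```text
time_s: 7.35
tool_pos: [0.6056, 0.1224, 0.2748]
tool_rot: [-180.0, 0.2, 179.9]
force: [-2.5, -1.7, 13.3]
grip_width: 0.0391
grasp_force: 25.0
```

It stops hard at the same height (0.2748) wherever I centre it, which looks like a flat floor. I'll relax the grip gently and check from above.

Request:
{"method": "servo_tool", "body": {
  "plan": [
    {"xyz": [0,0,-0.3],"twist": [0,0,0],"jaw": 0.8},
    {"xyz": [0,0,-0.3],"twist": [0,0,0],"jaw": 0.8},
    {"xyz": [0,0,-0.3],"twist": [0,0,0],"jaw": 0.8},
    {"xyz": [0,0,-0.3],"twist": [0,0,0],"jaw": 0.5},
    {"xyz": [0,0,-0.3],"twist": [0,0,0],"jaw": 0.35},
    {"xyz": [0,0,-0.3],"twist": [0,0,0],"jaw": 0.35},
    {"xyz": [0,0,-0.3],"twist": [0,0,0],"jaw": 0.35},
    {"xyz": [0,0,-0.3],"twist": [0,0,0],"jaw": 0.35}
  ],
  "newtons": 3
}}

```text
time_s: 8.02
tool_pos: [0.6045, 0.1235, 0.2745]
tool_rot: [180.0, -0.0, -180.0]
force: [-0.4, -0.2, -0.5]
grip_width: 0.0551
grasp_force: 0.0
```

Run:
```python
from cell import env
import numpy as np,cv2
from h import *
c=env.read_camera("wrist");o=env.get_obs();t=o["tool_pos"];print(t,o["force"],o["grip_width"])
for ce,st in blues(c): print(ce,st)
for h in(0,.006): print([proj(c,np.array([.6046-.02,.1235,.085+h])).round(1)], proj(c,np.array([.6046-.03,.1239,.067])).round(1))
cv2.imwrite("pics/p5.png",cv2.resize(c["img"][160:280,180:330,::-1],(750,600),interpolation=cv2.INTER_CUBIC))
```

```text
[0.60451038 0.12342576 0.27459034] [-0.03561087  0.32548157  0.18332355] 0.05540704832001641
[252.42367293 235.22584899] [ 219  205   67   55 3033]
[446.46641791 241.29477612] [424 228  46  32 804]
[array([256.4, 200.9])] [256.8 179.3]
[array([256.5, 204.1])] [256.8 179.3]
```

Request:
{"method": "servo_tool", "body": {
  "plan": [
    {"xyz": [0,0,-2],"twist": [0,0,0],"jaw": 0.35},
    {"xyz": [0,0,-4],"twist": [0,0,0],"jaw": 0.35},
    {"xyz": [0,0,-6],"twist": [0,0,0],"jaw": 0.35},
    {"xyz": [0,0,-6],"twist": [0,0,0],"jaw": 0.9},
    {"xyz": [0,0,-6],"twist": [0,0,0],"jaw": 0.9},
    {"xyz": [0,0,-6],"twist": [0,0,0],"jaw": 0.9},
    {"xyz": [0,0,-6],"twist": [0,0,0],"jaw": 0.9},
    {"xyz": [0,0,-6],"twist": [0,0,0],"jaw": 0.9},
    {"xyz": [0,0,-6],"twist": [0,0,0],"jaw": 0.9},
    {"xyz": [0,0,-6],"twist": [0,0,0],"jaw": 0.9}
  ]
}}

```text
time_s: 8.9
tool_pos: [0.6044, 0.1233, 0.3341]
tool_rot: [-180.0, -0.1, -180.0]
force: [-0.4, 0.4, -0.6]
grip_width: 0.0179
grasp_force: 0.0
```

Run:
```python
from cell import env
import numpy as np,cv2
from h import *
d={n:env.read_camera(n) for n in("wrist","scene","top")}
o=env.get_obs();print(o["tool_pos"],o["grip_width"])
for n in d:
  for ce,st in blues(d[n]): print(n,ce.round(1),st)
a=d["wrist"]["img"][160:280,180:330,::-1];b=d["scene"]["img"][120:220,210:335,::-1]
cv2.imwrite("pics/p6.png",np.hstack([cv2.resize(a,(400,320),interpolation=cv2.INTER_CUBIC),cv2.resize(b,(400,320),interpolation=cv2.INTER_CUBIC)]))
```

```text
[0.6045371  0.12332157 0.33454981] 0.010693202045985355
wrist [253.3 205.5] [ 229  180   49   52 1913]
wrist [405.6 223. ] [ 376  197   60   52 2326]
scene [182.8 122.7] [175 116  17  15 196]
scene [235.4 133.2] [230 128  12  12 115]
scene [257.4 155. ] [251 151  13  12  83]
scene [366.8 233.7] [359 226  17  17 217]
scene [317.9 284.4] [310 276  17  18 248]
top [462.8  31.6] [434  23  67  15 509]
top [503.9  80.9] [496  77  15  10  55]
top [181.6 169.3] [177 163  10  14 106]
top [358.  167.8] [352 162  13  13 136]
top [126.6 199.7] [117 191  20  19 284]
top [362.4 228. ] [356 222  14  13 137]
```

View pics/p6.png

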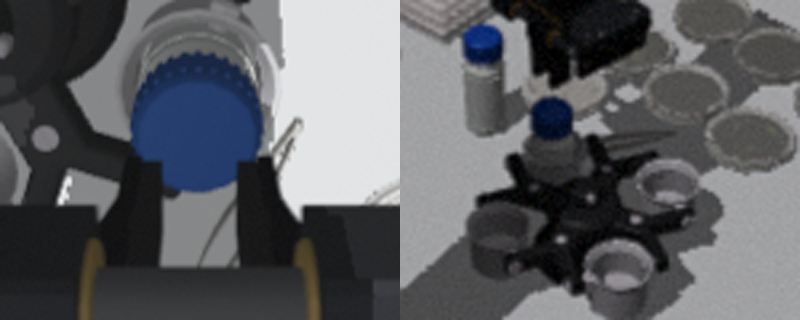

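Left: the cap at about (200,120) stands inside the rim and slightly proud. Right: short_1 upright in bucket_2, cap at (550,118). I'll probe its height with closed fingertips.

Request:
{"method": "servo_tool", "body": {
  "plan": [
    {"xyz": [0,0,1.5],"twist": [0,0,0],"jaw": 0.95},
    {"xyz": [0,0,2.5],"twist": [0,0,0],"jaw": 0.95},
    {"xyz": [0,0,3.0],"twist": [0,0,0],"jaw": 0.95},
    {"xyz": [0,0,3.5],"twist": [0,0,0],"jaw": 0.95},
    {"xyz": [0,0,3.8],"twist": [0,0,0],"jaw": 0.95},
    {"xyz": [0,0,4.0],"twist": [0,0,0],"jaw": 0.95},
    {"xyz": [0,0,4.2],"twist": [0,0,0],"jaw": 0.95},
    {"xyz": [0,0,4.2],"twist": [0,0,0],"jaw": 0.95}
  ]
}}

```text
time_s: 9.72
tool_pos: [0.6063, 0.1231, 0.2975]
tool_rot: [179.9, 0.4, 180.0]
force: [-1.1, -1.5, 16.8]
grip_width: 0.0044
grasp_force: 8.2
```

The fingertips stop at 0.1155 m, about 6 mm above the expected cap top. I'll probe an empty bucket's floor with the closed fingertips to see whether that's the true floor height.

Request:
{"method": "servo_tool", "body": {
  "plan": [
    {"xyz": [0,0,-2],"twist": [0,0,0],"jaw": 0.95},
    {"xyz": [-1,-2,-4.2],"twist": [0,0,0],"jaw": 0.95},
    {"xyz": [-3,-6,-4.2],"twist": [0,0,0],"jaw": 0.95},
    {"xyz": [-5.4,-10.7,-4.2],"twist": [0,0,0],"jaw": 0.95},
    {"xyz": [-5.4,-10.7,-4.2],"twist": [0,0,0],"jaw": 0.95},
    {"xyz": [-5.4,-10.7,-4.2],"twist": [0,0,0],"jaw": 0.95},
    {"xyz": [-5.4,-10.7,-3],"twist": [0,0,0],"jaw": 0.95},
    {"xyz": [-5.4,-10.7,0],"twist": [0,0,0],"jaw": 0.95},
    {"xyz": [-5.4,-10.7,3],"twist": [0,0,0],"jaw": 0.95},
    {"xyz": [-5.4,-10.7,5],"twist": [0,0,0],"jaw": 0.95}
  ]
}}

```text
time_s: 10.55
tool_pos: [0.6569, 0.0191, 0.239]
tool_rot: [179.9, -0.2, -179.8]
force: [-0.4, 0.1, -0.3]
grip_width: 0.004
grasp_force: 0.0
```

Request:
{"method": "servo_tool", "body": {
  "plan": [
    {"xyz": [0,0,0.8],"twist": [0,0,0],"jaw": 0.95},
    {"xyz": [0,0,1.6],"twist": [0,0,0],"jaw": 0.95},
    {"xyz": [0,0,2.2],"twist": [0,0,0],"jaw": 0.95},
    {"xyz": [0,0,2.7],"twist": [0,0,0],"jaw": 0.95},
    {"xyz": [0,0,3.1],"twist": [0,0,0],"jaw": 0.95},
    {"xyz": [0,0,3.4],"twist": [0,0,0],"jaw": 0.95},
    {"xyz": [0,0,3.4],"twist": [0,0,0],"jaw": 0.95}
  ]
}}

```text
time_s: 11.13
tool_pos: [0.6596, 0.0166, 0.2126]
tool_rot: [179.9, 0.2, -180.0]
force: [-5.7, 1.6, 12.9]
grip_width: 0.0043
grasp_force: 6.8
```

An empty bucket's floor also stops the fingertips at about 0.0306, so short_1 is on its floor and the true floor height is about 30 mm. On to short_2.

Request:
{"method": "servo_tool", "body": {
  "plan": [
    {"xyz": [0,0,-4],"twist": [0,0,0],"jaw": 0.95},
    {"xyz": [0,0,-8],"twist": [0,0,0],"jaw": 0.95},
    {"xyz": [0,0,-12],"twist": [0,0,0],"jaw": 0.95},
    {"xyz": [0,0,-15],"twist": [0,0,0],"jaw": 0},
    {"xyz": [2,-3,-16],"twist": [0,0,0],"jaw": 0},
    {"xyz": [4.2,-6.4,-16],"twist": [0,0,0],"jaw": 0},
    {"xyz": [6.4,-9.6,-16],"twist": [0,0,0],"jaw": 0},
    {"xyz": [8.6,-12.9,-16],"twist": [0,0,0],"jaw": 0},
    {"xyz": [10.7,-16.1,-16],"twist": [0,0,0],"jaw": 0},
    {"xyz": [12.8,-19.4,-16],"twist": [0,0,0],"jaw": 0}
  ],
  "newtons": 25
}}

```text
time_s: 11.97
tool_pos: [0.5294, -0.1791, 0.37]
tool_rot: [180.0, 0.2, -180.0]
force: [0.5, 0.1, 0.8]
grip_width: 0.0429
grasp_force: 0.0
```

Request:
{"method": "servo_tool", "body": {
  "plan": [
    {"xyz": [2.1,-3.2,0],"twist": [0,0,0],"jaw": 0},
    {"xyz": [4.2,-6.4,0],"twist": [0,0,0],"jaw": 0},
    {"xyz": [6.4,-9.6,0],"twist": [0,0,0],"jaw": 0},
    {"xyz": [8.5,-12.8,0],"twist": [0,0,0],"jaw": 0},
    {"xyz": [8.5,-12.8,0],"twist": [0,0,0],"jaw": 0},
    {"xyz": [8.5,-12.8,0],"twist": [0,0,0],"jaw": 0},
    {"xyz": [8.5,-12.8,0],"twist": [0,0,0],"jaw": 0}
  ]
}}

```text
time_s: 12.55
tool_pos: [0.446, -0.3055, 0.3695]
tool_rot: [180.0, 0.1, 180.0]
force: [1.4, 0.4, 0.4]
grip_width: 0.0851
grasp_force: 0.0
```

Run:
```python
from cell import env
import cv2,numpy as np
from h import *
d={n:env.read_camera(n) for n in("top","wrist")}
o=env.get_obs();print(o["tool_pos"],o["tool_rot"],o["grip_width"],o["qpos"])
for ce,s in blues(d["wrist"]): print(ce,s,onz(d["wrist"],*ce,.073),onz(d["wrist"],*ce,.108))
for ce,s in blues(d["top"]): print(ce,s[:4])
cv2.imwrite("pics/rot2.png",cv2.resize(d["top"]["img"][135:235,200:300,::-1],None,fx=6,fy=6,interpolation=cv2.INTER_CUBIC))
```

```text
[ 0.4467512  -0.30432465  0.36900236] [ 1.79974581e+02  5.34469179e-02 -1.79835498e+02] 0.08638443994882296 [  3.92651954   6.36586344  29.68828241 102.60400759  -3.36626
  71.85900183 124.67459337]
[251.71901528 182.49151104] [ 233  163   38   40 1178] [ 0.44650669 -0.30874851  0.073     ] [ 0.43583139 -0.30841941  0.108     ]
[462.81854839  31.57459677] [434  22  67  16]
[505.33333333  81.5       ] [496  77  16  10]
[357.93333333 167.68888889] [352 161  13  14]
[182.58778626 169.20610687] [177 163  12  14]
[224.43181818 173.53030303] [219 167  12  14]
[126.6056338 199.6443662] [117 191  20  19]
```

View pics/rot2.png

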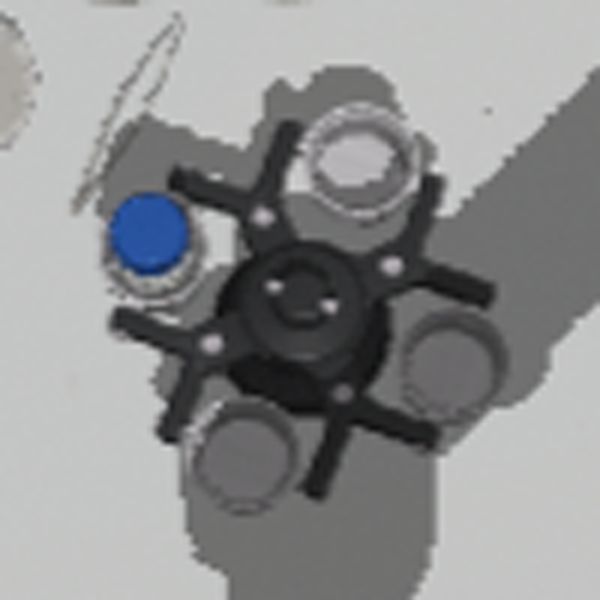

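The rotor has turned about 3° (rims now at (362,162), (152,248), (243,455) and (452,365)). short_1's cap sits in the left bucket. I'll update the bucket positions.

Run:
```python
import pickle,numpy as np
from h import *
c=pickle.load(open("d0.pkl","rb"))["top"]
P=np.array([onz(c,200+(x+.5)/6-.5,135+(y+.5)/6-.5,.066) for x,y in((362,162),(152,248),(243,455),(452,365))])[:,:2]
m=P.mean(0);r=P-m;a=np.degrees(np.arctan2(r[:,1],r[:,0]));print(m,a)
th=np.mean((a-np.array([0,90,180,-90])+45)%360-45);print(th)
for k in range(4):
    t=np.radians(th+90*k);print((np.array([.5778,.0432])+.085*np.array([np.cos(t),np.sin(t)])).round(4))
print(onz(c,224.4,173.5,.105))
```

```text
[0.57676031 0.04327991] [ -21.43193581   68.87307573  159.23377346 -111.12584329]
-21.112732475746427
[0.6571 0.0126]
[0.6084 0.1225]
[0.4985 0.0738]
[ 0.5472 -0.0361]
[0.60598513 0.12258184 0.105     ]
```

Request:
{"method": "servo_tool", "body": {
  "plan": [
    {"xyz": [0,-0.1,3],"twist": [0,0,0],"jaw": 0},
    {"xyz": [0,-0.1,6],"twist": [0,0,0],"jaw": 0},
    {"xyz": [0,-0.1,9],"twist": [0,0,0],"jaw": 0.2},
    {"xyz": [0,-0.1,11.5],"twist": [0,0,0],"jaw": 0.3},
    {"xyz": [0,-0.1,12.4],"twist": [0,0,0],"jaw": 0.8},
    {"xyz": [0,-0.1,12.4],"twist": [0,0,0],"jaw": 0.8},
    {"xyz": [0,-0.1,12.4],"twist": [0,0,0],"jaw": 0.8},
    {"xyz": [0,-0.1,12.4],"twist": [0,0,0],"jaw": 0.8},
    {"xyz": [0,-0.1,12.4],"twist": [0,0,0],"jaw": 0.8},
    {"xyz": [0,-0.1,12.4],"twist": [0,0,0],"jaw": 0.8}
  ],
  "newtons": 25
}}

```text
time_s: 13.48
tool_pos: [0.4463, -0.307, 0.2463]
tool_rot: [-179.9, 0.2, -180.0]
force: [0.5, 0.0, -0.0]
grip_width: 0.0415
grasp_force: 0.0
```

Request:
{"method": "servo_tool", "body": {
  "plan": [
    {"xyz": [0,0,0],"twist": [0,0,0],"jaw": 0.8},
    {"xyz": [0,0,0],"twist": [0,0,0],"jaw": 0.8},
    {"xyz": [0,0,0],"twist": [0,0,0],"jaw": 0.8},
    {"xyz": [0,0,0],"twist": [0,0,0],"jaw": 0.8},
    {"xyz": [0,0,0],"twist": [0,0,0],"jaw": 0.8}
  ]
}}

```text
time_s: 13.9
tool_pos: [0.4462, -0.3071, 0.2461]
tool_rot: [-180.0, 0.1, -180.0]
force: [0.2, 0.3, 5.7]
grip_width: 0.0391
grasp_force: 25.0
```

Request:
{"method": "servo_tool", "body": {
  "plan": [
    {"xyz": [0,0,-3],"twist": [0,0,0],"jaw": 0.8},
    {"xyz": [0,0,-7],"twist": [0,0,0],"jaw": 0.8},
    {"xyz": [0,0,-11],"twist": [0,0,0],"jaw": 0.8},
    {"xyz": [-1,2.7,-13],"twist": [0,0,0],"jaw": 0.8},
    {"xyz": [-2.4,6.5,-13],"twist": [0,0,0],"jaw": 0.8},
    {"xyz": [-3.8,10.2,-13],"twist": [0,0,0],"jaw": 0.8},
    {"xyz": [-5.2,14,-13],"twist": [0,0,0],"jaw": 0.8},
    {"xyz": [-6.6,17.8,-13],"twist": [0,0,0],"jaw": 0.8},
    {"xyz": [-8,21.5,-13],"twist": [0,0,0],"jaw": 0.8},
    {"xyz": [-9.4,25.3,-13],"twist": [0,0,0],"jaw": 0.8}
  ]
}}

```text
time_s: 14.73
tool_pos: [0.5396, -0.0521, 0.3747]
tool_rot: [180.0, 0.0, 180.0]
force: [1.5, -0.7, -0.7]
grip_width: 0.0395
grasp_force: 25.0
```

Request:
{"method": "servo_tool", "body": {
  "plan": [
    {"xyz": [-0.4,1,0],"twist": [0,0,0],"jaw": 0.8},
    {"xyz": [-0.7,1.8,0],"twist": [0,0,0],"jaw": 0.8},
    {"xyz": [-0.7,1.8,0],"twist": [0,0,0],"jaw": 0.8},
    {"xyz": [-0.7,1.8,0],"twist": [0,0,0],"jaw": 0.8},
    {"xyz": [-0.7,1.8,1],"twist": [0,0,0],"jaw": 0.8},
    {"xyz": [-0.7,1.8,3],"twist": [0,0,0],"jaw": 0.8},
    {"xyz": [-0.7,1.8,4.5],"twist": [0,0,0],"jaw": 0.8},
    {"xyz": [-0.7,1.8,5],"twist": [0,0,0],"jaw": 0.8}
  ]
}}

```text
time_s: 15.4
tool_pos: [0.5451, -0.0377, 0.3218]
tool_rot: [-180.0, -0.3, 179.8]
force: [-1.1, 0.5, -1.2]
grip_width: 0.0395
grasp_force: 25.1
```

Run:
```python
from cell import env
import cv2,numpy as np
c=env.read_camera("wrist");s=env.read_camera("scene");o=env.get_obs();print(o["tool_pos"],o["force"])
a=c["img"][130:330,130:380,::-1];b=s["img"][140:240,215:340,::-1]
cv2.imwrite("pics/p7.png",np.hstack([cv2.resize(a,(400,320)),cv2.resize(b,(400,320),interpolation=cv2.INTER_CUBIC)]))
```

```text
[ 0.54572767 -0.0372039   0.32330329] [ 0.56570653  0.46837527 -0.6711215 ]
```

View pics/p7.png

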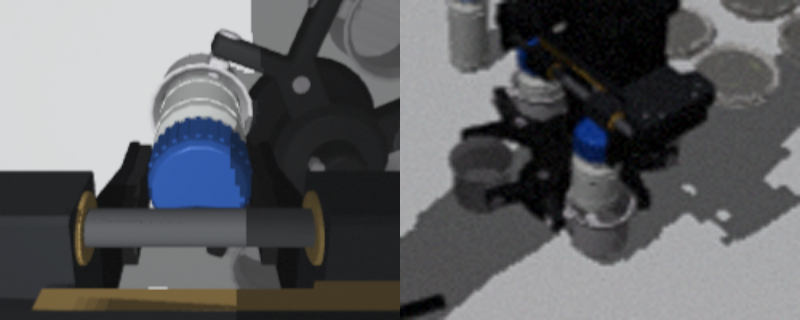

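short_2 is over bucket_4, its bottom at about (205,90) centred in the rim (columns 152–255). Lowering.

Request:
{"method": "servo_tool", "body": {
  "plan": [
    {"xyz": [0,0,0.7],"twist": [0,0,0],"jaw": 0.8},
    {"xyz": [0,0,1.2],"twist": [0,0,0],"jaw": 0.8},
    {"xyz": [0,0,1.7],"twist": [0,0,0],"jaw": 0.8},
    {"xyz": [0,0,2.2],"twist": [0,0,0],"jaw": 0.8},
    {"xyz": [0,0,2.8],"twist": [0,0,0],"jaw": 0.8},
    {"xyz": [0,0,3.4],"twist": [0,0,0],"jaw": 0.8},
    {"xyz": [0,0,4.0],"twist": [0,0,0],"jaw": 0.8},
    {"xyz": [0,0,4.4],"twist": [0,0,0],"jaw": 0.8},
    {"xyz": [0,0,4.7],"twist": [0,0,0],"jaw": 0.8},
    {"xyz": [0,0,4.8],"twist": [0,0,0],"jaw": 0.8}
  ]
}}

```text
time_s: 16.33
tool_pos: [0.5464, -0.0357, 0.276]
tool_rot: [-180.0, -0.1, -180.0]
force: [0.6, -0.3, 0.4]
grip_width: 0.0393
grasp_force: 25.0
```

Request:
{"method": "servo_tool", "body": {
  "plan": [
    {"xyz": [0,0,0],"twist": [0,0,0],"jaw": 0.8},
    {"xyz": [0,0,0.2],"twist": [0,0,0],"jaw": 0.8},
    {"xyz": [0,0,0.2],"twist": [0,0,0],"jaw": 0.8}
  ]
}}

```text
time_s: 16.58
tool_pos: [0.5469, -0.0359, 0.2758]
tool_rot: [180.0, 0.1, -180.0]
force: [-1.7, -0.1, 3.9]
grip_width: 0.0393
grasp_force: 25.0
```

Request:
{"method": "servo_tool", "body": {
  "plan": [
    {"xyz": [0,0,-0.1],"twist": [0,0,0],"jaw": 0.8},
    {"xyz": [0,0,-0.1],"twist": [0,0,0],"jaw": 0.3},
    {"xyz": [0,0,-0.1],"twist": [0,0,0],"jaw": 0.3},
    {"xyz": [0,0,-0.1],"twist": [0,0,0],"jaw": 0.3},
    {"xyz": [0,0,-0.1],"twist": [0,0,0],"jaw": 0.3},
    {"xyz": [0,0,-0.1],"twist": [0,0,0],"jaw": 0.3},
    {"xyz": [0,0,-2],"twist": [0,0,0],"jaw": 0.3},
    {"xyz": [0,0,-5],"twist": [0,0,0],"jaw": 0.3},
    {"xyz": [0,0,-9],"twist": [0,0,0],"jaw": 0.2},
    {"xyz": [0,0,-11],"twist": [0,0,0],"jaw": 0}
  ],
  "newtons": 25
}}

```text
time_s: 17.42
tool_pos: [0.5472, -0.0358, 0.3889]
tool_rot: [180.0, 0.3, -180.0]
force: [1.8, 0.1, 0.4]
grip_width: 0.0679
grasp_force: 0.0
```

Request:
{"method": "servo_tool", "body": {
  "plan": [
    {"xyz": [-1.2,-3.8,0],"twist": [0,0,0],"jaw": 0},
    {"xyz": [-2.4,-7.6,0],"twist": [0,0,0],"jaw": 0},
    {"xyz": [-3.6,-11.4,0],"twist": [0,0,0],"jaw": 0},
    {"xyz": [-4.8,-15.2,0],"twist": [0,0,0],"jaw": 0},
    {"xyz": [-6,-19,0],"twist": [0,0,0],"jaw": 0},
    {"xyz": [-7.2,-22.8,0],"twist": [0,0,0],"jaw": 0},
    {"xyz": [-8.1,-25.4,0],"twist": [0,0,0],"jaw": 0},
    {"xyz": [-8.1,-25.4,0],"twist": [0,0,0],"jaw": 0},
    {"xyz": [-8.1,-25.4,0],"twist": [0,0,0],"jaw": 0}
  ]
}}

```text
time_s: 18.17
tool_pos: [0.6272, -0.2918, 0.3838]
tool_rot: [-180.0, -0.1, 179.8]
force: [0.0, 0.4, 0.2]
grip_width: 0.0868
grasp_force: 0.0
```

Run:
```python
from cell import env
import cv2,numpy as np
from h import *
d={n:env.read_camera(n) for n in("top","wrist")}
o=env.get_obs();print(o["tool_pos"],o["tool_rot"],o["grip_width"])
for ce,s in blues(d["wrist"]): print(ce,s,onz(d["wrist"],*ce,.108))
for ce,s in blues(d["top"]): print(ce,s[:4],onz(d["top"],*ce,.106))
cv2.imwrite("pics/rot3.png",cv2.resize(d["top"]["img"][135:235,200:300,::-1],None,fx=6,fy=6,interpolation=cv2.INTER_CUBIC))
```

```text
[ 0.62787304 -0.28850742  0.38427634] [ 1.79908635e+02 -3.04068051e-02 -1.79925299e+02] 0.08703336529710241
[504.55214724 106.28220859] [495  86  17  39 489] [ 0.54786248 -0.06106965  0.108     ]
[252.46886722 190.80645161] [ 233  170   40   42 1333] [ 0.62949407 -0.29274819  0.108     ]
[462.83661417  31.61220472] [434  23  67  15] [ 1.09390428 -0.65182522  0.106     ]
[506.46341463  80.58536585] [501  77  11  10] [ 0.9228079  -0.77855844  0.106     ]
[182.58778626 169.20610687] [177 163  12  14] [0.61796081 0.25184278 0.106     ]
[357.31111111 168.56666667] [352 164  13  11] [ 0.62587266 -0.28792488  0.106     ]
[224.65384615 172.98461538] [219 167  13  13] [0.60738359 0.12177519 0.106     ]
[275.375   193.90625] [270 188  12  13] [ 0.54335878 -0.03453805  0.106     ]
[126.57243816 199.64310954] [117 191  20  19] [0.52070284 0.41868491 0.106     ]
```

View pics/rot3.png

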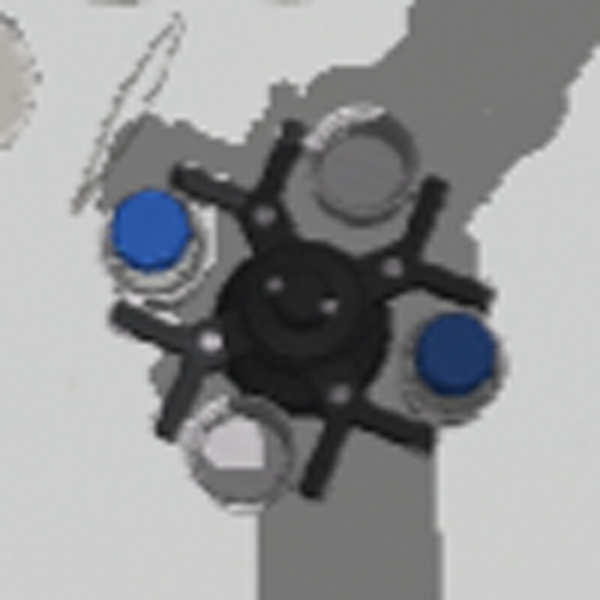

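Both short caps stand in the left and right buckets. The empty rims are at (362,165) and (241,455). Next is tall_2, going to the top bucket.

Request:
{"method": "servo_tool", "body": {
  "plan": [
    {"xyz": [0,0,3],"twist": [0,0,0],"jaw": 0},
    {"xyz": [0,0,6],"twist": [0,0,0],"jaw": 0},
    {"xyz": [0,0,9],"twist": [0,0,0],"jaw": 0},
    {"xyz": [0,0,12],"twist": [0,0,0],"jaw": 0.2},
    {"xyz": [0,0,14],"twist": [0,0,0],"jaw": 0.3},
    {"xyz": [0,0,14],"twist": [0,0,0],"jaw": 0.8},
    {"xyz": [0,0,14],"twist": [0,0,0],"jaw": 0.8},
    {"xyz": [0,0,14],"twist": [0,0,0],"jaw": 0.8},
    {"xyz": [0,0,14],"twist": [0,0,0],"jaw": 0.8},
    {"xyz": [0,0,14],"twist": [0,0,0],"jaw": 0.8}
  ],
  "newtons": 25
}}

```text
time_s: 19.1
tool_pos: [0.6284, -0.2898, 0.2471]
tool_rot: [-179.9, 0.2, -180.0]
force: [0.0, 0.1, -0.8]
grip_width: 0.0482
grasp_force: 0.0
```

Request:
{"method": "servo_tool", "body": {
  "plan": [
    {"xyz": [0,0,0],"twist": [0,0,0],"jaw": 0.8},
    {"xyz": [0,0,0],"twist": [0,0,0],"jaw": 0.8},
    {"xyz": [0,0,0],"twist": [0,0,0],"jaw": 0.8},
    {"xyz": [0,0,0],"twist": [0,0,0],"jaw": 0.8},
    {"xyz": [0,0,0],"twist": [0,0,0],"jaw": 0.8},
    {"xyz": [0,0,0],"twist": [0,0,0],"jaw": 0.8}
  ]
}}

```text
time_s: 19.6
tool_pos: [0.6282, -0.2902, 0.2464]
tool_rot: [-179.9, 0.2, 180.0]
force: [-0.1, 0.8, 6.4]
grip_width: 0.0412
grasp_force: 24.9
```

Request:
{"method": "servo_tool", "body": {
  "plan": [
    {"xyz": [0,0,-3],"twist": [0,0,0],"jaw": 0.8},
    {"xyz": [0,0,-7],"twist": [0,0,0],"jaw": 0.8},
    {"xyz": [0,0,-11],"twist": [0,0,0],"jaw": 0.8},
    {"xyz": [-0.3,3,-13],"twist": [0,0,0],"jaw": 0.8},
    {"xyz": [-0.7,7,-13],"twist": [0,0,0],"jaw": 0.8},
    {"xyz": [-1.1,11,-13],"twist": [0,0,0],"jaw": 0.8},
    {"xyz": [-1.5,15,-13],"twist": [0,0,0],"jaw": 0.8},
    {"xyz": [-1.9,19,-13],"twist": [0,0,0],"jaw": 0.8},
    {"xyz": [-2.2,23,-13],"twist": [0,0,0],"jaw": 0.8},
    {"xyz": [-2.6,27,-13],"twist": [0,0,0],"jaw": 0.8}
  ]
}}

```text
time_s: 20.43
tool_pos: [0.653, -0.0177, 0.3742]
tool_rot: [180.0, -0.1, -180.0]
force: [1.0, -1.5, -1.9]
grip_width: 0.0415
grasp_force: 24.9
```

Request:
{"method": "servo_tool", "body": {
  "plan": [
    {"xyz": [-0.2,2,0],"twist": [0,0,0],"jaw": 0.8},
    {"xyz": [-0.3,3.2,0],"twist": [0,0,0],"jaw": 0.8},
    {"xyz": [-0.3,3.2,0],"twist": [0,0,0],"jaw": 0.8},
    {"xyz": [-0.3,3.2,0],"twist": [0,0,0],"jaw": 0.8},
    {"xyz": [-0.3,3.2,1],"twist": [0,0,0],"jaw": 0.8},
    {"xyz": [-0.3,3.2,3],"twist": [0,0,0],"jaw": 0.8},
    {"xyz": [-0.3,3.2,4.5],"twist": [0,0,0],"jaw": 0.8},
    {"xyz": [-0.3,3.2,5],"twist": [0,0,0],"jaw": 0.8},
    {"xyz": [-0.3,3.2,5],"twist": [0,0,0],"jaw": 0.8}
  ]
}}

```text
time_s: 21.18
tool_pos: [0.6558, 0.0098, 0.3224]
tool_rot: [-179.9, -0.2, 179.8]
force: [0.8, 0.2, 0.0]
grip_width: 0.0412
grasp_force: 24.9
```

Run:
```python
from cell import env
import cv2,numpy as np
c=env.read_camera("wrist");s=env.read_camera("scene");o=env.get_obs();print(o["tool_pos"],o["force"])
a=c["img"][100:300,130:380,::-1];b=s["img"][120:220,235:360,::-1]
cv2.imwrite("pics/p8.png",np.hstack([cv2.resize(a,(400,320)),cv2.resize(b,(400,320),interpolation=cv2.INTER_CUBIC)]))
```

```text
[0.65671217 0.01074071 0.3250989 ] [-0.25533349 -0.47849664 -1.09448381]
```

View pics/p8.png

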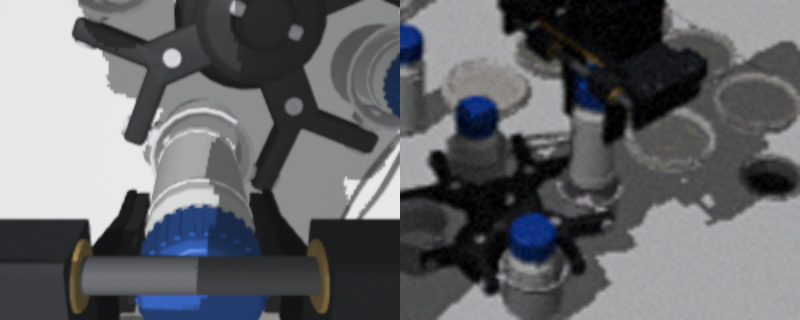

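tall_2 hangs over the top bucket, its bottom at about (202,140) and the rim centred at about (200,140). Lowering.

Request:
{"method": "servo_tool", "body": {
  "plan": [
    {"xyz": [0,0.1,0.7],"twist": [0,0,0],"jaw": 0.8},
    {"xyz": [0,0.1,1.2],"twist": [0,0,0],"jaw": 0.8},
    {"xyz": [0,0.1,1.7],"twist": [0,0,0],"jaw": 0.8},
    {"xyz": [0,0.1,2.2],"twist": [0,0,0],"jaw": 0.8},
    {"xyz": [0,0.1,2.8],"twist": [0,0,0],"jaw": 0.8},
    {"xyz": [0,0.1,3.4],"twist": [0,0,0],"jaw": 0.8},
    {"xyz": [0,0.1,4.0],"twist": [0,0,0],"jaw": 0.8},
    {"xyz": [0,0.1,4.4],"twist": [0,0,0],"jaw": 0.8},
    {"xyz": [0,0.1,4.7],"twist": [0,0,0],"jaw": 0.8},
    {"xyz": [0,0.1,4.8],"twist": [0,0,0],"jaw": 0.8}
  ]
}}

```text
time_s: 22.12
tool_pos: [0.6566, 0.0133, 0.2765]
tool_rot: [-180.0, -0.0, -180.0]
force: [-0.2, 0.0, 0.4]
grip_width: 0.0414
grasp_force: 24.9
```

Request:
{"method": "servo_tool", "body": {
  "plan": [
    {"xyz": [0,0,0],"twist": [0,0,0],"jaw": 0.8},
    {"xyz": [0,0,0.2],"twist": [0,0,0],"jaw": 0.8},
    {"xyz": [0,0,0.2],"twist": [0,0,0],"jaw": 0.8}
  ]
}}

```text
time_s: 22.37
tool_pos: [0.657, 0.0132, 0.2764]
tool_rot: [180.0, 0.1, -180.0]
force: [-2.6, -1.2, 4.3]
grip_width: 0.0416
grasp_force: 24.9
```

Request:
{"method": "servo_tool", "body": {
  "plan": [
    {"xyz": [0,0,-0.1],"twist": [0,0,0],"jaw": 0.8},
    {"xyz": [0,0,-0.1],"twist": [0,0,0],"jaw": 0.3},
    {"xyz": [0,0,-0.1],"twist": [0,0,0],"jaw": 0.3},
    {"xyz": [0,0,-0.1],"twist": [0,0,0],"jaw": 0.3},
    {"xyz": [0,0,-0.1],"twist": [0,0,0],"jaw": 0.3},
    {"xyz": [0,0,-0.1],"twist": [0,0,0],"jaw": 0.3},
    {"xyz": [0,0,-2],"twist": [0,0,0],"jaw": 0.3},
    {"xyz": [0,0,-5],"twist": [0,0,0],"jaw": 0.3},
    {"xyz": [0,0,-9],"twist": [0,0,0],"jaw": 0.2},
    {"xyz": [0,0,-12],"twist": [0,0,0],"jaw": 0}
  ]
}}

```text
time_s: 23.2
tool_pos: [0.6566, 0.0132, 0.3973]
tool_rot: [180.0, 0.1, -180.0]
force: [1.2, 0.1, 1.2]
grip_width: 0.0681
grasp_force: 0.0
```

Request:
{"method": "servo_tool", "body": {
  "plan": [
    {"xyz": [0.6,3.8,0],"twist": [0,0,0],"jaw": 0},
    {"xyz": [1.2,7.6,0],"twist": [0,0,0],"jaw": 0},
    {"xyz": [1.8,11.4,0],"twist": [0,0,0],"jaw": 0},
    {"xyz": [2.5,15.2,0],"twist": [0,0,0],"jaw": 0},
    {"xyz": [3.2,19,0],"twist": [0,0,0],"jaw": 0},
    {"xyz": [3.8,22.8,0],"twist": [0,0,0],"jaw": 0},
    {"xyz": [4,23.9,0],"twist": [0,0,0],"jaw": 0},
    {"xyz": [4,23.9,0],"twist": [0,0,0],"jaw": 0},
    {"xyz": [4,23.9,0],"twist": [0,0,0],"jaw": 0}
  ]
}}

```text
time_s: 23.95
tool_pos: [0.6163, 0.253, 0.3945]
tool_rot: [-180.0, -0.0, -179.9]
force: [0.6, -0.7, 0.9]
grip_width: 0.0867
grasp_force: 0.0
```

Run:
```python
from cell import env
import cv2,numpy as np
from h import *
d={n:env.read_camera(n) for n in("top","wrist")}
o=env.get_obs();print(o["tool_pos"],o["tool_rot"],o["grip_width"])
for ce,s in blues(d["wrist"]): print(ce,s,onz(d["wrist"],*ce,.108))
for ce,s in blues(d["top"]): print(ce,s[:4],onz(d["top"],*ce,.106),onz(d["top"],*ce,.140))
cv2.imwrite("pics/rot4.png",cv2.resize(d["top"]["img"][135:235,200:300,::-1],None,fx=6,fy=6,interpolation=cv2.INTER_CUBIC))
```

```text
[0.61723457 0.25016659 0.39478684] [-1.79915494e+02  3.06233912e-02  1.79860961e+02] 0.08688835336798892
[429.91962821  89.00246036] [ 393   57   74   65 3658] [0.52223711 0.41382731 0.108     ]
[129.87395543 176.55222841] [ 107  157   47   41 1436] [0.60716267 0.12042356 0.108     ]
[253.67604502 186.93488746] [ 235  167   39   41 1244] [0.61851091 0.24862604 0.108     ]
[ 16.09184727 227.09803922] [  0 212  41  37 969] [ 0.66493396 -0.01345239  0.108     ]
[462.46812749  31.57968127] [434  23  67  15] [ 1.09400715 -0.65062056  0.106     ] [ 1.07309003 -0.6325282   0.14      ]
[506.72727273  81.13636364] [501  77  11  10] [ 0.92091711 -0.77922124  0.106     ] [ 0.90449234 -0.7577912   0.14      ]
[260.06338028 155.07042254] [254 149  13  14] [0.66579227 0.01293978 0.106     ] [0.65598897 0.0138102  0.14      ]
[224.65909091 173.03030303] [219 167  13  13] [0.60723902 0.12175605 0.106     ] [0.5989554  0.11980228 0.14      ]
[275.29850746 193.84328358] [269 188  13  13] [ 0.5435523  -0.03430444  0.106     ] [ 0.53692159 -0.03220785  0.14      ]
[126.57243816 199.64310954] [117 191  20  19] [0.52070284 0.41868491 0.106     ] [0.51466517 0.40902469 0.14      ]
```

View pics/rot4.png

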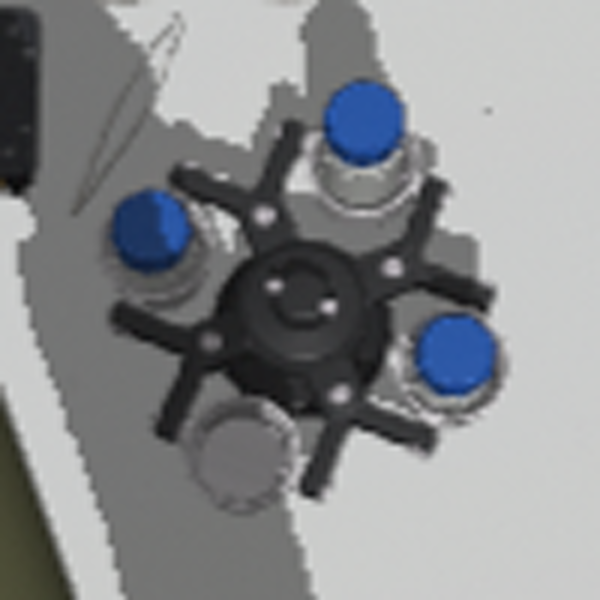

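Three bottles are seated, and the last empty bucket is at (243,456), i.e. (0.4985, 0.0735). Now tall_1.

Request:
{"method": "servo_tool", "body": {
  "plan": [
    {"xyz": [0,0,4],"twist": [0,0,0],"jaw": 0},
    {"xyz": [0,0,7],"twist": [0,0,0],"jaw": 0},
    {"xyz": [0,0,10],"twist": [0,0,0],"jaw": 0},
    {"xyz": [0,0,13],"twist": [0,0,0],"jaw": 0.2},
    {"xyz": [0,0,15],"twist": [0,0,0],"jaw": 0.3},
    {"xyz": [0,0,15],"twist": [0,0,0],"jaw": 0.8},
    {"xyz": [0,0,15],"twist": [0,0,0],"jaw": 0.8},
    {"xyz": [0,0,15],"twist": [0,0,0],"jaw": 0.8},
    {"xyz": [0,0,15],"twist": [0,0,0],"jaw": 0.8},
    {"xyz": [0,0,15],"twist": [0,0,0],"jaw": 0.8}
  ],
  "newtons": 25
}}

```text
time_s: 24.88
tool_pos: [0.6174, 0.2523, 0.2471]
tool_rot: [179.9, 0.2, 180.0]
force: [1.3, -0.0, -0.3]
grip_width: 0.048
grasp_force: 0.0
```

Request:
{"method": "servo_tool", "body": {
  "plan": [
    {"xyz": [0,0,0],"twist": [0,0,0],"jaw": 0.8},
    {"xyz": [0,0,0],"twist": [0,0,0],"jaw": 0.8},
    {"xyz": [0,0,0],"twist": [0,0,0],"jaw": 0.8},
    {"xyz": [0,0,0],"twist": [0,0,0],"jaw": 0.8},
    {"xyz": [0,0,0],"twist": [0,0,0],"jaw": 0.8},
    {"xyz": [0,0,0],"twist": [0,0,0],"jaw": 0.8}
  ]
}}

```text
time_s: 25.38
tool_pos: [0.6172, 0.2522, 0.2464]
tool_rot: [180.0, 0.1, 180.0]
force: [-0.3, -1.3, 6.2]
grip_width: 0.0414
grasp_force: 24.9
```

Request:
{"method": "servo_tool", "body": {
  "plan": [
    {"xyz": [0,0,-3],"twist": [0,0,0],"jaw": 0.8},
    {"xyz": [0,0,-7],"twist": [0,0,0],"jaw": 0.8},
    {"xyz": [0,0,-11],"twist": [0,0,0],"jaw": 0.8},
    {"xyz": [0.8,-1.2,-14],"twist": [0,0,0],"jaw": 0.8},
    {"xyz": [3,-4.5,-14],"twist": [0,0,0],"jaw": 0.8},
    {"xyz": [5.2,-7.8,-14],"twist": [0,0,0],"jaw": 0.8},
    {"xyz": [7.4,-11.1,-14],"twist": [0,0,0],"jaw": 0.8},
    {"xyz": [9.6,-14.4,-14],"twist": [0,0,0],"jaw": 0.8},
    {"xyz": [11.4,-17.1,-14],"twist": [0,0,0],"jaw": 0.8},
    {"xyz": [11.9,-17.9,-14],"twist": [0,0,0],"jaw": 0.8}
  ]
}}

```text
time_s: 26.22
tool_pos: [0.4951, 0.0683, 0.3844]
tool_rot: [-179.9, -0.1, 179.7]
force: [0.1, 0.6, -1.6]
grip_width: 0.0416
grasp_force: 24.9
```

Request:
{"method": "servo_tool", "body": {
  "plan": [
    {"xyz": [0,0,0],"twist": [0,0,0],"jaw": 0.8},
    {"xyz": [0,0,0],"twist": [0,0,0],"jaw": 0.8},
    {"xyz": [0,0,2],"twist": [0,0,0],"jaw": 0.8},
    {"xyz": [0,0,4],"twist": [0,0,0],"jaw": 0.8},
    {"xyz": [0,0,5.5],"twist": [0,0,0],"jaw": 0.8},
    {"xyz": [0,0,6],"twist": [0,0,0],"jaw": 0.8},
    {"xyz": [0,0,6],"twist": [0,0,0],"jaw": 0.8},
    {"xyz": [0,0,6],"twist": [0,0,0],"jaw": 0.8}
  ]
}}

```text
time_s: 26.88
tool_pos: [0.4982, 0.0745, 0.3249]
tool_rot: [-180.0, 0.0, -179.9]
force: [0.4, -0.3, -0.9]
grip_width: 0.0412
grasp_force: 24.9
```

The pose matches the target, as it did for the other three. Lowering.

Request:
{"method": "servo_tool", "body": {
  "plan": [
    {"xyz": [0,0,0.7],"twist": [0,0,0],"jaw": 0.8},
    {"xyz": [0,0,1.2],"twist": [0,0,0],"jaw": 0.8},
    {"xyz": [0,0,1.7],"twist": [0,0,0],"jaw": 0.8},
    {"xyz": [0,0,2.2],"twist": [0,0,0],"jaw": 0.8},
    {"xyz": [0,0,2.6],"twist": [0,0,0],"jaw": 0.8}
  ]
}}

```text
time_s: 27.3
tool_pos: [0.4982, 0.0734, 0.2992]
tool_rot: [180.0, 0.1, -180.0]
force: [0.0, 0.5, -0.9]
grip_width: 0.041
grasp_force: 24.9
```

Request:
{"method": "servo_tool", "body": {
  "plan": [
    {"xyz": [0,0,0.5],"twist": [0,0,0],"jaw": 0.8},
    {"xyz": [0,0,1.0],"twist": [0,0,0],"jaw": 0.8},
    {"xyz": [0,0,1.5],"twist": [0,0,0],"jaw": 0.8},
    {"xyz": [0,0,1.9],"twist": [0,0,0],"jaw": 0.8},
    {"xyz": [0,0,2.1],"twist": [0,0,0],"jaw": 0.8},
    {"xyz": [0,0,2.3],"twist": [0,0,0],"jaw": 0.8},
    {"xyz": [0,0,2.4],"twist": [0,0,0],"jaw": 0.8},
    {"xyz": [0,0,2.4],"twist": [0,0,0],"jaw": 0.8}
  ]
}}

```text
time_s: 27.97
tool_pos: [0.4981, 0.0731, 0.276]
tool_rot: [180.0, 0.1, 180.0]
force: [-0.3, -0.0, 6.6]
grip_width: 0.0415
grasp_force: 24.9
```

Request:
{"method": "servo_tool", "body": {
  "plan": [
    {"xyz": [0,0,-0.1],"twist": [0,0,0],"jaw": 0.8},
    {"xyz": [0,0,-0.1],"twist": [0,0,0],"jaw": 0.3},
    {"xyz": [0,0,-0.1],"twist": [0,0,0],"jaw": 0.3},
    {"xyz": [0,0,-0.1],"twist": [0,0,0],"jaw": 0.3},
    {"xyz": [0,0,-0.1],"twist": [0,0,0],"jaw": 0.3},
    {"xyz": [0,0,-0.1],"twist": [0,0,0],"jaw": 0.3},
    {"xyz": [0,0,-2],"twist": [0,0,0],"jaw": 0.3},
    {"xyz": [0,0,-5],"twist": [0,0,0],"jaw": 0.3},
    {"xyz": [0,0,-9],"twist": [0,0,0],"jaw": 0.2},
    {"xyz": [0,0,-12],"twist": [0,0,0],"jaw": 0}
  ]
}}

```text
time_s: 28.8
tool_pos: [0.4975, 0.0731, 0.397]
tool_rot: [180.0, 0.0, -180.0]
force: [0.8, 0.4, 0.4]
grip_width: 0.0679
grasp_force: 0.0
```

Request:
{"method": "servo_tool", "body": {
  "plan": [
    {"xyz": [0,4,-2],"twist": [0,0,0],"jaw": 0},
    {"xyz": [0,8,-2],"twist": [0,0,0],"jaw": 0},
    {"xyz": [0,12,-2],"twist": [0,0,0],"jaw": 0},
    {"xyz": [0,16,-2],"twist": [0,0,0],"jaw": 0},
    {"xyz": [0,20,-2],"twist": [0,0,0],"jaw": 0},
    {"xyz": [0,24,-2],"twist": [0,0,0],"jaw": 0},
    {"xyz": [0,24,-2],"twist": [0,0,0],"jaw": 0},
    {"xyz": [0,24,-2],"twist": [0,0,0],"jaw": 0},
    {"xyz": [0,24,-2],"twist": [0,0,0],"jaw": 0}
  ]
}}

```text
time_s: 29.55
tool_pos: [0.4977, 0.3128, 0.4143]
tool_rot: [-179.9, -0.0, -180.0]
force: [-0.3, -0.6, -1.1]
grip_width: 0.087
grasp_force: 0.0
```

Run:
```python
from cell import env
import cv2,numpy as np
from h import *
d={n:env.read_camera(n) for n in("top","scene")}
B={n:blues(d[n]) for n in d}
for ce,s in B["scene"]:
    for c2,s2 in B["top"]:
        X,e=tri(d["scene"],ce,d["top"],c2)
        if e<.012 and X[2]<.2: print(ce.round(),c2.round(),X.round(4),round(e,4))
a=d["top"]["img"][135:235,200:300,::-1];b=d["scene"]["img"][110:230,200:320,::-1]
cv2.imwrite("pics/fin.png",np.hstack([cv2.resize(k,(400,400),interpolation=cv2.INTER_CUBIC) for k in(a,b)]))
```

```text
[259. 156.] [225. 173.] [0.6083 0.1221 0.1021] 0.0009
[295. 159.] [260. 155.] [0.6565 0.0141 0.138 ] 0.0002
[239. 170.] [240. 207.] [0.4971 0.0722 0.1449] 0.0015
[276. 193.] [275. 194.] [ 0.5444 -0.0347  0.1045] 0.0007
```

View pics/fin.png

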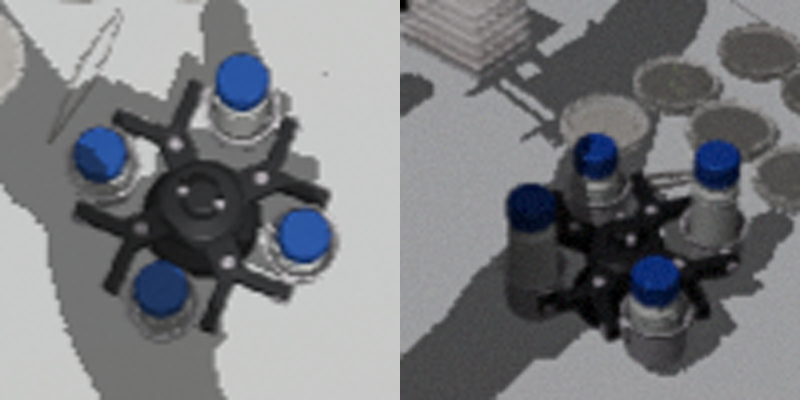

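All four stand upright in their buckets: talls at (242,80) and (162,290) facing each other, shorts at (98,155) and (303,235) facing each other. The arm is clear, so I'll hand in.

```bash
python3 -c "
from cell import env
print(env.sign_off())"
```

```text
the job is handed in; nothing more can be done
None
```

I loaded all four bottles upright, tall facing tall and short facing short, left the media bottle alone and handed in at about 30 s; no verdict came back, and each bottle stopped about 6 mm above the stated floor height, as did a fingertip probe in one empty bucket, so I took that as the true floor.

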